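Draw out the steamer's telescopic handle and hold the basket over the pot

ROBOT

A 6-joint arm with a two-finger parallel gripper is mounted at the origin on the work surface. World frame = base frame: x ahead of the robot, y to its left, z up, the work surface at z = 0. Lengths are in m, angles in rad, forces in N, time in s.
With the tool pointing down it reaches from about 0.375 to 0.9 m from the base axis. Payload 3.1 kg.
Tool frame: the origin (TCP) lies on the centre line of the jaws, within the pads' length; the fingertips stand 14 mm ahead of it and the grasp point (between the pads) lies 5 mm behind it; z points along the fingers, y is the line along which they close (so a half turn about z gives the same grasp; the last joint's range is limited). The gripper opens to 87 mm and grips with 3 to 60 N. Pads are 19 mm wide; open, the fingers measure 117 mm over their backs; the gripper's body (75 mm by 190 mm) begins 51 mm behind the grasp point.
Start: joints at [0.98, 0.527, 1.433, -0, 1.181, -0.178], TCP at [0.251, 0.572, 0.21] pointing down, gripper open.
Joint ranges: [-3.08, 3.08], [-0.75, 2.2], [0.22, 2.44], [-1.43, 4.57], [0, 2.65], [-2.85, 2.85]. Speed limits (rad/s): [2.79, 2.79, 3.14, 3.14, 3.14, 3.14].

INTERFACE

Orientations are given as a unit quaternion [x, y, z, w].
In Python, from rig import robot gives the robot as it stands.
- The arm moves only by the tool move_arm, never from a script. Its argument "commands" is a list of rows, each an object with "hand": the finger opening in cm, from 0 to 8.7; "travel": the shift along the tool's x, y, z in cm, a list of three; "twist": the turn, a rotation vector about the tool's x, y, z in degrees, a list of three. In form: [{"hand": hand, "travel": [dx, dy, dz], "twist": [wx, wy, wz]}, ...]. A call has 1 to 5 rows; each row shifts and turns the commanded pose from where the row before left it, along the tool's axes as they then stand; what a row does not reach is not made up. A row lasts 1/12 s, in which the tool goes at most 41.7 mm and 7.16 degrees, less where a joint would pass 70% of its speed; a pose out of reach is approached as far as the arm can. A call is refused whole if a number of a shift passes 4.17 or a number of a turn 7.16, either way. A call with a gripper value outside its range is refused whole. The fingers move at their own pace and stop on an object; "force" is the grip in N (left out, the last holds). Time passes only in rows, so rows that do not move let the fingers close. It gives the time, the measured TCP pose, the force, the opening and the grip force at its end, in the units of the state.
- robot.get_obs(): the state, without advancing time (a new reading comes with each control period).
- robot.camera(name): name is "side" or "top"; returns a dict with "frame" (480x640x3 uint8, red, green, blue), "fov_y" (degrees; the focal length in pixels is half the picture's height over the tangent of half this angle, whatever the lens; pixels are square), "cx", "cy" (the principal point, pixels), "k1" (the pictures are not rectified: a ray, as slopes to the right and down, at radius r is drawn at 1 + k1 r^2 times it, then the intrinsics apply), "extrinsics" (4x4, takes a point from camera to world coordinates). Camera axes: x right, y down, z forward; pixel columns grow to the right and rows downward; lengths in m; the calibration is good to about 2 mm. A picture is of the moment at which its call begins. There is no depth.
- robot.hand_in(): hands the job in; it is judged then, once.
The state is a dict: "time": time; "q": joint angles; "joint_velocities": joint speeds; "joint_torque": joint torques, N m; "position": TCP position; "tool_rot": TCP orientation; "ft_force": force on the tool from outside, world axes, zero at the start; "moment": the same for the moment, N m; "grip_width": finger opening in m; "grip_force": force on a finger pad.
Only numpy, scipy, OpenCV 4.12 (cv2) and the standard library are available. Lean on these libraries where they do the work, as an engineer would, in place of code of your own. Each camera call takes 0.05 s, during which the arm holds its last target. There are 200 camera calls.

TASK

The clementines in the steamer are done. Press in the red button on the basket's black handle and, keeping it pressed, pull the telescopic handle straight up past its first stop to its second stop (fully out) while the basket still stands in the pot; then lift the basket by that handle until it is clear of the pot's rim, and finish while holding it there, level and still above the pot, with all four clementines in it. Leave the pot and everything else on the hob and worktop where it is.

Things in the scene. Friction and masses are not known exactly. Their poses are not given: they have to be found in the camera images.
- pot: light green enamelled cast-iron pot, cream inside, standing upright on the black hob, 3.4 kg, loose. Outer diameter 240 at the rim, 105 high, wall 5, inner floor 8 above its underside; two green loop handles on its +-y sides stick out to 165 from its axis. Origin: centre of its underside, z up.
- pot_rim (a point): centre of the pot's open mouth, at the height of the rim (105 above pot)
- basket: loose perforated steel steamer basket on the pot's inner floor, 0.7 to 0.85 kg with handle and fruit. Diameter 187, rim 61 high, four 18 mm feet, floor 21 up; from its centre rises a post (diameter 18, to 110) out of which a rod telescopes. Origin: centre under the feet, z up along the post, y towards the side with the handle's button. Slides if pushed (about 15 mm of play in the pot).
- grip (a point): centre of the black handle block on the rod, 34 (x) by 26 (y) by 36 high; 130 above basket pushed in, 200 at the second stop. Axes as the basket's: the red button is on its +y face. Pinch it across y, one pad on the button, the other on the plain back face (34 mm over the button, 28 with it pressed). A pinch across x misses the button.
- button_face (a point): centre of the outer face of the red button, 16 wide by 20 high, standing 8 proud of the handle's +y face, at the height of grip
- button (a joint): travel of the button, 0 = out, 0.006 m = fully in (2 mm still proud). Spring loaded: 3 N to start, 9 N fully in; it springs out when let go. The catch is free beyond about 0.0035 m; a grip of 20 to 30 N on the block keeps it fully in.
- telescope (a joint): how far the handle is out of its post: 0 = pushed in, 0.035 m = first stop, 0.070 m = second stop (fully out, solid end). Slides with about 1.2 N of friction while the button is held in; with the button out a spring catch locks it at each stop, and pulling only lifts the whole basket.
- fruit0_center (a point): centre of a clementine, diameter 54, 70 g, lying loose in the basket
- fruit1_center (a point): centre of the second clementine, same size, in the basket
- fruit2_center (a point): centre of the third clementine, same size, in the basket
- fruit3_center (a point): centre of the fourth clementine, same size, in the basket
- hob: flat black glass induction hob let into the worktop, 520 (x) by 590 (y), top 5 above the worktop, four cooking zones at x +-115, y +-150 from its centre. Origin: centre of its underside. The pot stands on one of its zones.
- saucepan: bystander: open steel saucepan, diameter 140, 85 high, two small steel handles, on another zone of the hob. Origin: centre of underside.
- egg_pan: bystander: low dark two-handled pan, diameter 152, 42 high, on another zone of the hob. Origin: centre of underside.
- moka: bystander: small aluminium stovetop coffee maker with a black handle, diameter 84, 145 high, on another zone of the hob. Origin: centre of underside.
- pot_lid: bystander: the pot's green lid with a steel knob, diameter 242, 62 high, on a cork mat left of the hob. Origin: centre of underside.
- spoon: bystander: wooden spoon, 280 long, on the chopping board right of the hob. Origin: middle of the underside.
- jar0: bystander: filled marmalade jar, diameter 72, 105 high, left of the hob. Origin: centre of underside.
- jar1: bystander: second marmalade jar, same size. Origin: centre of underside.
- mill: bystander: wooden pepper mill, 154 high, diameter 54, right of the hob. Origin: centre of underside.
There are look-alikes about, which are no part of the job. What is shaped like the basket but purple or yellow is not meant.

How it is judged:
By the outcome, as a careful person would: the job done as asked, in the order asked, and still so for the second after the job is handed in, while the arm keeps its last pose, push and grip.
It also fails if it takes over 38 s, if anything falls off the work surface, if the arm or the gripper's body presses on something with over 40 N, if the wrist force passes 120 N, or if a joint passes its speed limit or range.

## Working session

There is one attempt and no reset: what is moved stays moved. The work goes in short steps, Python scripts to look and compute and a tool call to move; the robot and the scene stay as the last step left them, time stands still between calls to the robot, and variables do not carry over. Pictures are saved under pics/ and viewed, at most 10 in all, crops included, and the job is handed in when it is done.

Besides the shell and the picture viewer there is one more tool, called after ">>>" as name([rows], argument=value, ...), one row to a line, values as JSON. move_arm: Moves the arm, as the interface text tells. Its arguments: {"type":"object","properties":{"commands":{"type":"array"},"force":{"type":"number"}},"required":["commands"]}

```bash
mkdir -p pics
cat > h.py <<'E'
import numpy as np, cv2
from rig import robot
def cam(n):
    c=robot.camera(n); f=240/np.tan(np.radians(c["fov_y"])/2)
    c["K"]=np.array([[f,0,c["cx"]],[0,f,c["cy"]],[0,0,1]]); c["D"]=np.array([c["k1"],0,0,0.]); c["E"]=np.array(c["extrinsics"]); return c
def ray(c,uv):
    p=cv2.undistortPoints(np.array([[uv]],float),c["K"],c["D"])[0,0]
    d=c["E"][:3,:3]@[p[0],p[1],1]; return c["E"][:3,3],d/np.linalg.norm(d)
def plane(c,uv,z):
    o,d=ray(c,uv); return o+d*(z-o[2])/d[2]
def tri(c1,u1,c2,u2):
    o,d=ray(c1,u1);p,e=ray(c2,u2)
    s=np.linalg.lstsq(np.c_[d,-e],p-o,rcond=None)[0]; a=o+s[0]*d;b=p+s[1]*e
    return (a+b)/2,np.linalg.norm(a-b)
def proj(c,X):
    R=c["E"][:3,:3].T;t=-R@c["E"][:3,3]
    return cv2.projectPoints(np.array([X],float),cv2.Rodrigues(R)[0],t,c["K"],c["D"])[0][0,0]
def save(n,im): cv2.imwrite("pics/"+n+".png",im[:,:,::-1])
E
python3 - <<'E'
from h import *
for n in("top","side"):
    c=cam(n); save(n+"0",c["frame"]); print(n,c["E"].round(3).tolist(),c["fov_y"],c["k1"])
o=robot.get_obs(); print(o["position"],o["tool_rot"],o["time"],o["ft_force"])
E
```

```text
top [[-0.011, -0.997, 0.077, 0.358], [-1.0, 0.011, 0.004, 0.028], [-0.005, -0.077, -0.997, 1.252], [0.0, 0.0, 0.0, 1.0]] 57.95435245452139 0.020975501134980805
side [[0.988, -0.11, 0.109, 0.307], [-0.154, -0.638, 0.755, -0.887], [-0.014, -0.762, -0.647, 0.895], [0.0, 0.0, 0.0, 1.0]] 50.589423099887945 -0.06672519729250713
[0.25032427 0.57193679 0.20908929] [ 2.04932131e-01  9.78775707e-01 -9.01345007e-04 -3.53057562e-04] 0.1 [0.79464435 0.12037526 0.37952884]
```

View pics/top0.png

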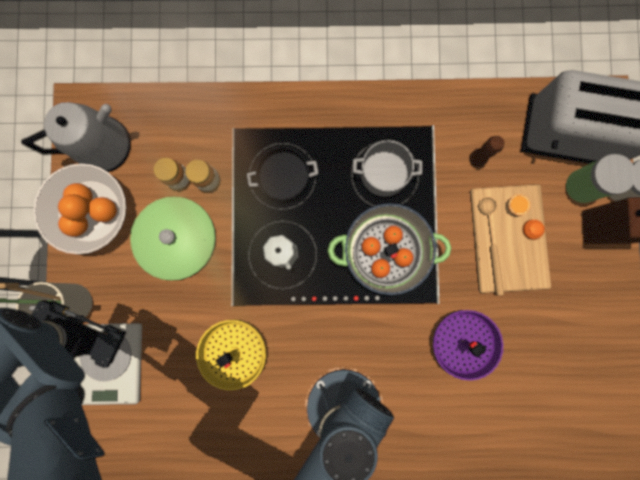

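View pics/side0.png

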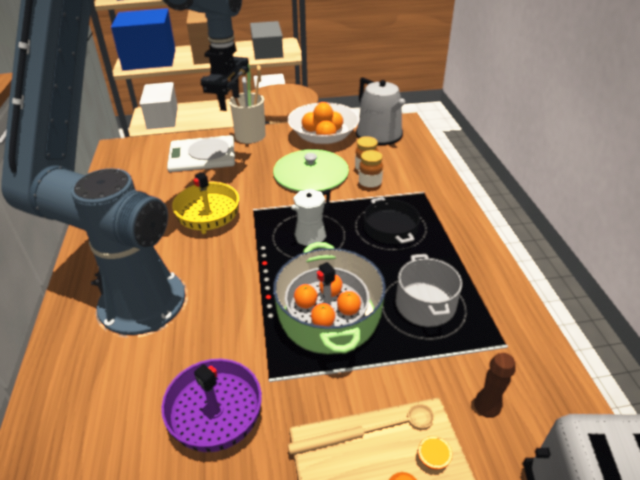

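The top view shows the pot at about (391,248), with the black handle at about (392,250). In the side view the handle is at about (326,273), with a red patch on its left. I'll enlarge both.

Run:
```python
from h import *
t=cam("top");s=cam("side")
a=t["frame"][195:305,325:455]; b=s["frame"][235:355,265:395]
a=cv2.resize(a,(400,400*110//130),interpolation=cv2.INTER_CUBIC);b=cv2.resize(b,(400,400*120//130),interpolation=cv2.INTER_CUBIC)
im=np.zeros((370,800,3),np.uint8);im[:a.shape[0],:400]=a;im[:b.shape[0],400:]=b[:370];save("c0",im)
for c,n,(x0,x1,y0,y1) in((t,"t",(375,408,232,268)),(s,"s",(310,342,258,292))):
    p=c["frame"][y0:y1,x0:x1].astype(int);h=cv2.cvtColor(c["frame"],cv2.COLOR_RGB2HSV)[y0:y1,x0:x1].astype(int)
    red=((h[...,0]<5)|(h[...,0]>168))&(h[...,1]>150)&(p[...,0]>70)
    blk=p.max(2)<60
    for nm,m in(("red",red),("blk",blk)):
        k,l,st,ce=cv2.connectedComponentsWithStats(m.astype(np.uint8))
        print(n,nm,[(st[i].tolist(),(ce[i]+[x0,y0]).round(1).tolist()) for i in range(1,k) if st[i,4]>4])
print([plane(t,(391,248),0.11).round(3)])
```

```text
t red [([16, 21, 6, 5, 21], [393.6, 255.1])]
t blk [([9, 13, 14, 11, 97], [390.1, 249.7])]
s red [([7, 12, 7, 12, 60], [320.3, 275.3])]
s blk [([10, 5, 15, 23, 205], [327.3, 273.1])]
[array([ 0.436, -0.128,  0.11 ])]
```

View pics/c0.png

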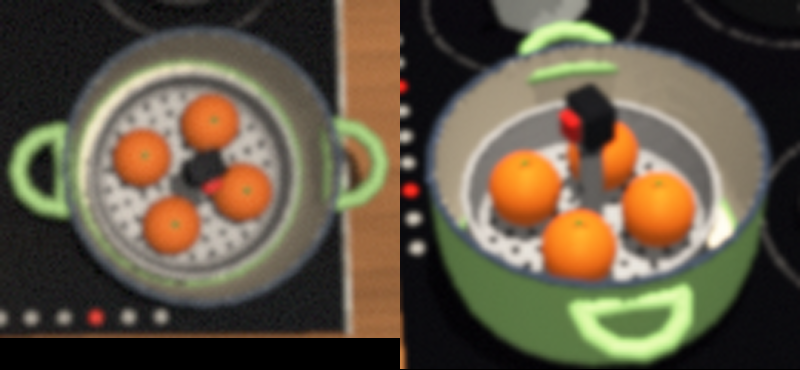

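```bash
cat > m.py <<'E'
from h import *
from scipy.spatial.transform import Rotation as R
def seg(c,box):
    x0,x1,y0,y1=box;im=cv2.resize(c["frame"][y0:y1,x0:x1],None,fx=8,fy=8,interpolation=cv2.INTER_CUBIC).astype(int)
    r=(im[...,0]>95)&(im[...,1]<0.35*im[...,0])&(im[...,2]<0.6*im[...,0]); b=(im.max(2)<62)
    out=[]
    for m in(r,b,r|b):
        k,l,st,ce=cv2.connectedComponentsWithStats(m.astype(np.uint8)); i=1+np.argmax(st[1:,4])
        pts=np.argwhere(l==i)[:,::-1].astype(np.float32); q=cv2.minAreaRect(pts)
        out.append(((ce[i]+.5)/8-.5+[x0,y0],np.array(q[0])/8-.45+[x0,y0],np.array(q[1])/8,q[2],st[i,4]/64))
    return out
E
python3 - <<'E'
from m import *
t=cam("top");s=cam("side")
A=seg(t,(378,405,238,264));B=seg(s,(314,338,260,292))
for x in A+B: print([np.round(v,2).tolist() for v in x])
print("red tri",tri(t,A[0][0],s,B[0][0]),"blk",tri(t,A[1][0],s,B[1][0]))
g=plane(t,A[1][0],.160); r=plane(t,A[0][0],.152); print(g,r,np.degrees(np.arctan2(*(r-g)[[1,0]])))
# pot / basket ellipse: green handles, orange
h=cv2.cvtColor(t["frame"],cv2.COLOR_RGB2HSV);m=cv2.inRange(h,(5,170,120),(16,255,255));m[:,:340]=0;m[:,440:]=0;m[:200]=0;m[290:]=0
k,l,st,ce=cv2.connectedComponentsWithStats(m)
print([(ce[i].round(1).tolist(),plane(t,ce[i],.061).round(3).tolist()) for i in range(1,k) if st[i,4]>40])
q=robot.get_obs();print(R.from_quat(q["tool_rot"]).as_matrix().round(3))
E
```

```text
[[393.65, 255.23], [393.67, 255.35], [3.2, 5.78], 73.3, 14.47]
[[390.07, 249.74], [389.89, 249.59], [8.98, 14.24], 57.59, 102.08]
[[390.07, 249.74], [389.89, 249.59], [8.98, 14.24], 57.59, 102.08]
[[320.29, 275.07], [320.49, 275.34], [10.64, 6.06], 78.23, 49.88]
[[327.29, 273.05], [328.01, 273.46], [22.02, 13.84], 73.88, 206.53]
[[327.29, 273.05], [328.01, 273.46], [22.02, 13.84], 73.88, 206.53]
red tri (array([ 0.41593594, -0.1300392 ,  0.14413711]), np.float64(0.0013309654141265297)) blk (array([ 0.43129706, -0.12189902,  0.13958932]), np.float64(0.00317066949326706))
[ 0.42839275 -0.1189943   0.16      ] [ 0.41486297 -0.12885744  0.152     ] -143.90814536004666
[([392.7, 234.7], [0.476, -0.141, 0.061]), ([370.6, 246.0], [0.446, -0.079, 0.061]), ([403.2, 257.2], [0.414, -0.168, 0.061]), ([380.2, 267.9], [0.385, -0.104, 0.061])]
[[-0.916  0.401 -0.   ]
 [ 0.401  0.916 -0.001]
 [ 0.    -0.001 -1.   ]]
```

Run:
```python
from m import *
def avg(n,k=6):
    c=cam(n); c["frame"]=np.mean([c["frame"]]+[cam(n)["frame"] for _ in range(k-1)],0).round().astype(np.uint8); return c
t=avg("top");s=avg("side")
a=t["frame"][236:264,376:408];b=s["frame"][258:294,310:344]
f=lambda im:np.clip(cv2.resize(im,(400,int(400*im.shape[0]/im.shape[1])),interpolation=cv2.INTER_CUBIC).astype(int)*2,0,255).astype(np.uint8)
a=f(a);b=f(b);im=np.zeros((430,800,3),np.uint8);im[:a.shape[0],:400]=a;im[:b.shape[0],400:]=b;save("c1",im)
```

```text
(no output)
```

View pics/c1.png

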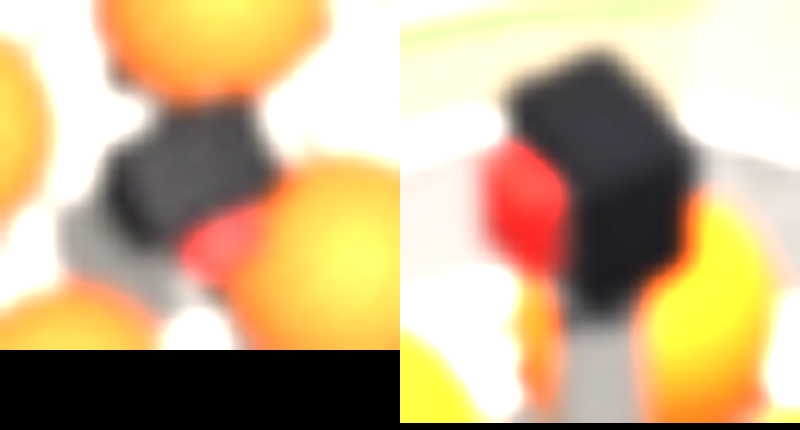

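The block's top face shows in both crops: top-view corners at about (250,97), (275,180), (150,245) and side-view corners at about (600,50), (690,150), (595,188), (510,100). The red button is at the lower right in the top view and on the left in the side view.

Run:
```python
from m import *
t=cam("top");s=cam("side")
T=[plane(t,(376+u/12.5-.5,236+v/12.5-.5),.161) for u,v in((250,97),(275,180),(150,245))]
S=[plane(s,(310+(u-400)/11.76-.5,258+v/11.76-.5),.161) for u,v in((600,50),(690,150),(595,188),(510,100))]
for n,P in(("T",T),("S",S)):
    print(n,np.round(P,4).tolist())
    for i in range(len(P)-1): d=(P[i+1]-P[i])[:2]; print(np.linalg.norm(d).round(4),np.degrees(np.arctan2(d[1],d[0])).round(1))
print("centres",(T[0]+T[2])/2,np.mean(S,0))
for a in(-145,-150,-155,-160):
    r=np.array([.416,-.130]);c=r-0.020*np.array([np.cos(np.radians(a)),np.sin(np.radians(a))]);print(a,c)
```

```text
T [[0.4446, -0.1329, 0.161], [0.4277, -0.1375, 0.161], [0.4149, -0.1121, 0.161]]
0.0175 -164.5
0.0285 116.8
S [[0.4334, -0.1096, 0.161], [0.4448, -0.1378, 0.161], [0.4267, -0.1445, 0.161], [0.4154, -0.1198, 0.161]]
0.0305 -68.0
0.0193 -159.9
0.0272 114.5
centres [ 0.42972714 -0.12250391  0.161     ] [ 0.43004971 -0.12790486  0.161     ]
-145 [ 0.43238304 -0.11852847]
-150 [ 0.43332051 -0.12      ]
-155 [ 0.43412616 -0.12154763]
-160 [ 0.43479385 -0.1231596 ]
```

The handle centre is at about (0.432, -0.124) with its axis at -158°, so tool y must point to 22°, which means turning +44.4° about tool z. I'll turn and rise first.

>>> move_arm([
  {"hand": 8.7,"travel": [0,0,-0.8],"twist": [0,0,6.4]},
  {"hand": 8.7,"travel": [0,0,-0.8],"twist": [0,0,6.4]},
  {"hand": 8.7,"travel": [0,0,-0.8],"twist": [0,0,6.4]},
  {"hand": 8.7,"travel": [0,0,-0.8],"twist": [0,0,6.4]},
  {"hand": 8.7,"travel": [0,0,-0.8],"twist": [0,0,6.4]},
])

```text
time: 1.42
position: [0.2506, 0.5724, 0.2503]
tool_rot: [0.469, 0.883, -0.0, -0.0]
ft_force: [0.6, -1.3, 0.5]
grip_width: 0.087
grip_force: 0.0
```

>>> move_arm([
  {"hand": 8.7,"travel": [0,0,-0.8],"twist": [0,0,6.2]},
  {"hand": 8.7,"travel": [0,0,-0.8],"twist": [0,0,6.2]},
  {"hand": 8.7,"travel": [-3.9,-0.5,0],"twist": [0,0,0]},
  {"hand": 8.7,"travel": [-3.9,-0.5,0],"twist": [0,0,0]},
  {"hand": 8.7,"travel": [-3.9,-0.5,0],"twist": [0,0,0]},
])

```text
time: 1.83
position: [0.2805, 0.4574, 0.2659]
tool_rot: [0.559, 0.829, 0.0, 0.0]
ft_force: [1.3, -0.5, 0.9]
grip_width: 0.0872
grip_force: 0.0
```

>>> move_arm([
  {"hand": 8.7,"travel": [-3.9,-0.5,0],"twist": [0,0,0]},
  {"hand": 8.7,"travel": [-3.9,-0.5,0],"twist": [0,0,0]},
  {"hand": 8.7,"travel": [-3.9,-0.5,0],"twist": [0,0,0]},
  {"hand": 8.7,"travel": [-3.9,-0.5,0],"twist": [0,0,0]},
  {"hand": 8.7,"travel": [-3.9,-0.5,0],"twist": [0,0,0]},
])

```text
time: 2.25
position: [0.3303, 0.2665, 0.2662]
tool_rot: [0.559, 0.829, 0.0, 0.0]
ft_force: [0.2, -0.4, 0.4]
grip_width: 0.0871
grip_force: 0.0
```

>>> move_arm([
  {"hand": 8.7,"travel": [-3.9,-0.5,0],"twist": [0,0,0]},
  {"hand": 8.7,"travel": [-3.9,-0.5,0],"twist": [0,0,0]},
  {"hand": 8.7,"travel": [-3.9,-0.5,0],"twist": [0,0,0]},
  {"hand": 8.7,"travel": [-3.9,-0.5,0],"twist": [0,0,0]},
  {"hand": 8.7,"travel": [-3.9,-0.5,0],"twist": [0,0,0]},
])

```text
time: 2.67
position: [0.3801, 0.0761, 0.2663]
tool_rot: [0.56, 0.829, 0.0, 0.001]
ft_force: [1.1, 0.5, -0.2]
grip_width: 0.087
grip_force: 0.0
```

>>> move_arm([
  {"hand": 8.7,"travel": [-3.9,-0.5,0],"twist": [0,0,0]},
  {"hand": 8.7,"travel": [-3.9,-0.5,0],"twist": [0,0,0]},
  {"hand": 8.7,"travel": [-3.9,-0.5,0],"twist": [0,0,0]},
  {"hand": 8.7,"travel": [-3.9,-0.5,0],"twist": [0,0,0]},
  {"hand": 8.7,"travel": [0,0,0],"twist": [0,0,0]},
])

```text
time: 3.08
position: [0.4232, -0.0814, 0.2668]
tool_rot: [0.562, 0.827, -0.001, 0.004]
ft_force: [0.6, -1.0, -0.4]
grip_width: 0.0873
grip_force: 0.0
```

```bash
cat > rem.py <<'E'
from m import *
import sys
o=robot.get_obs();M=R.from_quat(o["tool_rot"]).as_matrix()
tgt=np.array(eval(sys.argv[1])); print("pos",o["position"].round(4),"t",round(o["time"],2),"ft",o["ft_force"].round(1),"grip",o["grip_width"],o["grip_force"])
print("tool cm",(M.T@(tgt-o["position"])*100).round(2),"yaw of tool y",np.degrees(np.arctan2(M[1,1],M[0,1])).round(2),"tilt",M[:,2].round(3),"q",np.round(o["q"],2))
E
python3 rem.py "[.432,-.1245,.22]"
```

```text
pos [ 0.4232 -0.0814  0.2668] t 3.08 ft [ 0.6 -1.  -0.4] grip 0.08727686889809322 0.0
tool cm [-4.3  -0.78  4.71] yaw of tool y 21.58 tilt [ 0.005 -0.005 -1.   ] q [-0.45  0.18  1.82 -0.    1.13 -0.82]
```

>>> move_arm([
  {"hand": 8.7,"travel": [-2.1,-0.4,2.3],"twist": [0,0,0]},
  {"hand": 8.7,"travel": [-2.1,-0.4,2.3],"twist": [0,0,0]},
  {"hand": 8.7,"travel": [0,0,0],"twist": [0,0,0]},
])

```text
time: 3.33
position: [0.4273, -0.1182, 0.2172]
tool_rot: [0.561, 0.828, -0.001, -0.002]
ft_force: [-0.7, 0.3, 0.4]
grip_width: 0.0869
grip_force: 0.0
```

```bash
python3 rem.py "[.432,-.1245,.138]"
python3 - <<'E'
from m import *
s=cam("side");t=cam("top")
im=np.zeros((400,800,3),np.uint8)
im[:,:400]=cv2.resize(t["frame"][195:295,340:440],(400,400),interpolation=cv2.INTER_CUBIC)
im[:,400:]=cv2.resize(s["frame"][190:320,260:390],(400,400),interpolation=cv2.INTER_CUBIC);save("c2",im)
E
```

```text
pos [ 0.4273 -0.1182  0.2172] t 3.33 ft [-0.7  0.3  0.4] grip 0.0869281450432624 0.0
tool cm [-0.78  0.23  7.92] yaw of tool y 21.78 tilt [-0.004  0.001 -1.   ] q [-0.52  0.27  1.86 -0.    1.01 -0.9 ]
```

View pics/c2.png

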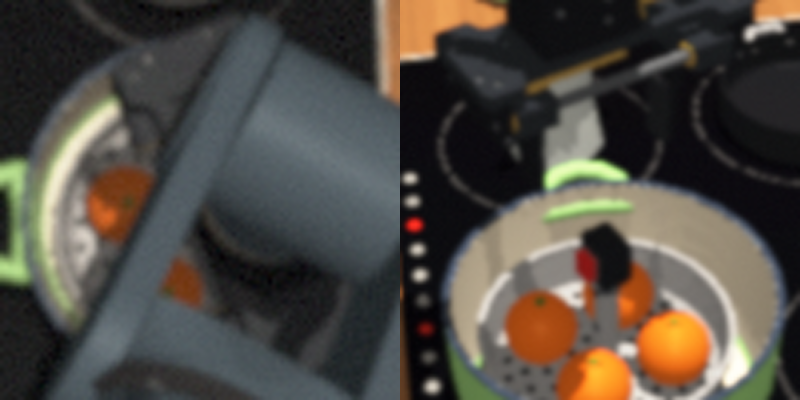

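The side view shows the open gripper above and behind the handle, with the red button still clear at about (588,265) in the crop. The top view is blocked by the arm.

```bash
python3 rem.py "[.432,-.1245,.138]"
```

```text
pos [ 0.4273 -0.1158  0.2194] t 3.43 ft [-0.3 -0.5  0.6] grip 0.08730874064540911 0.0
tool cm [-1.    0.12  8.14] yaw of tool y 21.86 tilt [-0.002  0.002 -1.   ] q [-0.52  0.27  1.86  0.    1.02 -0.9 ]
```

>>> move_arm([
  {"hand": 8.7,"travel": [-1.0,0.1,2.0],"twist": [0,0,0]},
  {"hand": 8.7,"travel": [0,0,2.0],"twist": [0,0,0]},
  {"hand": 8.7,"travel": [0,0,2.0],"twist": [0,0,0]},
  {"hand": 8.7,"travel": [0,0,2.0],"twist": [0,0,0]},
  {"hand": 8.7,"travel": [0,0,0],"twist": [0,0,0]},
])

```text
time: 3.85
position: [0.4309, -0.1228, 0.1385]
tool_rot: [0.559, 0.829, -0.0, -0.003]
ft_force: [-0.5, 0.1, 0.5]
grip_width: 0.0869
grip_force: 0.0
```

Run:
```python
from m import *
s=cam("side");o=robot.get_obs()
M=R.from_quat(o["tool_rot"]).as_matrix()
print(o["position"], M[:,1],o["ft_force"])
for k in(-.0435,0,.0435):print(k,proj(s,o["position"]+M[:,1]*k-M[:,2]*.005))
save("c3",cv2.resize(s["frame"][210:320,255:385],(780,660))[:600])
```

```text
[ 0.43176318 -0.12339658  0.13978041] [ 0.92703828  0.3749629  -0.00169126] [-0.25971381 -1.10147027  0.74969391]
-0.0435 [309.10110645 279.45414651]
0 [326.8749024  271.83579898]
0.0435 [344.10496112 264.44373746]
```

View pics/c3.png

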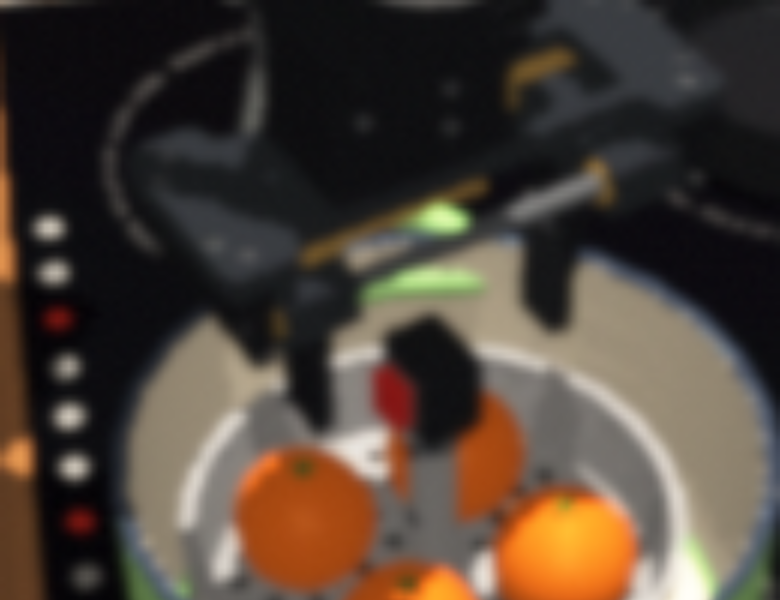

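>>> move_arm([
  {"hand": 4.6,"travel": [0,0,0],"twist": [0,0,0]},
  {"hand": 4.6,"travel": [0,0,0],"twist": [0,0,0]},
  {"hand": 4.6,"travel": [0,0,0],"twist": [0,0,0]},
  {"hand": 4.6,"travel": [0,0,0],"twist": [0,0,0]},
  {"hand": 4.6,"travel": [0,0,0],"twist": [0,0,0]},
], force=10)

```text
time: 4.32
position: [0.4331, -0.1253, 0.1407]
tool_rot: [0.56, 0.829, 0.0, 0.001]
ft_force: [-0.3, -0.8, 0.4]
grip_width: 0.0613
grip_force: 0.0
```

Run:
```python
from m import *
s=cam("side");o=robot.get_obs()
M=R.from_quat(o["tool_rot"]).as_matrix()
print(o["position"],o["grip_width"],o["ft_force"])
for k in(-.023,.023):
  for z in(-.005,.014):print(k,z,(proj(s,o["position"]+M[:,1]*k+M[:,2]*z)-[290,235])*8.5)
im=cv2.resize(s["frame"][235:305,290:360],(595,595),interpolation=cv2.INTER_CUBIC)
save("c4",np.clip(im.astype(int)*2,0,255).astype(np.uint8))
```

```text
[ 0.4329001  -0.12521306  0.14054501] 0.05743433117510166 [ 0.36562359 -0.03409514  0.64802011]
-0.023 -0.005 [239.62000731 349.50697978]
-0.023 0.014 [240.88616219 403.8261609 ]
0.023 -0.005 [397.20603864 281.72542009]
0.023 0.014 [396.66605389 335.9533711 ]
```

View pics/c4.png

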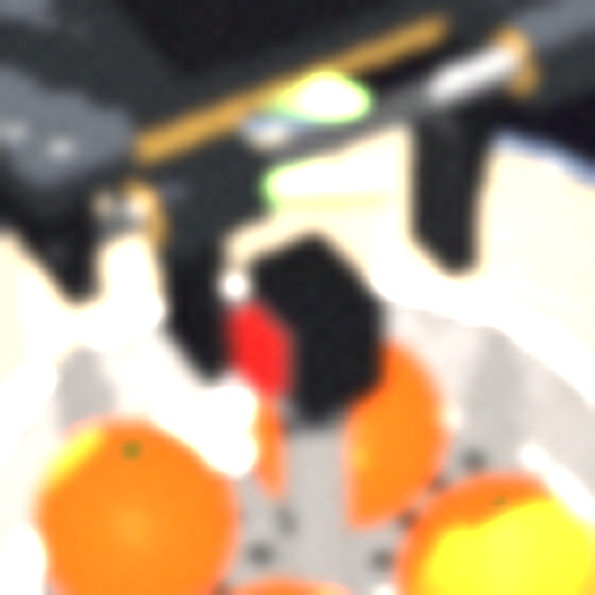

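The side crop shows the fingers either side of the block, inner edges at about x=225 and 415, but the tips look higher than expected. I'll close a bit further and track the right fingertip numerically.

>>> move_arm([
  {"hand": 4.2,"travel": [0,0,0],"twist": [0,0,0]},
  {"hand": 4.2,"travel": [0,0,0],"twist": [0,0,0]},
  {"hand": 4.2,"travel": [0,0,0],"twist": [0,0,0]},
  {"hand": 4.2,"travel": [0,0,0],"twist": [0,0,0]},
])

```text
time: 4.7
position: [0.4325, -0.1251, 0.1399]
tool_rot: [0.56, 0.829, -0.0, -0.0]
ft_force: [-1.1, -0.3, -0.2]
grip_width: 0.0427
grip_force: 0.0
```

Run:
```python
from m import *
s=cam("side");o=robot.get_obs()
M=R.from_quat(o["tool_rot"]).as_matrix()
w=o["grip_width"]/2
print(o["position"],o["grip_width"],o["ft_force"],o["grip_force"])
for k in(-w,w):
  for x in(-.0095,.0095): print(k,x,[((proj(s,o["position"]+M[:,1]*k+M[:,0]*x+M[:,2]*z)-[290,235])*8.5).round(0) for z in (-.005,.014)])
im=cv2.resize(s["frame"][235:305,290:360],(595,595),interpolation=cv2.INTER_CUBIC)
save("c5",np.clip(im.astype(int)*2,0,255).astype(np.uint8))
```

```text
[ 0.43254837 -0.12508     0.13987475] 0.04250421182637746 [ 0.80459254 -0.12737369  0.08263634] 0.0
-0.02125210591318873 -0.0095 [array([264., 372.]), array([265., 426.])]
-0.02125210591318873 0.0095 [array([225., 326.]), array([226., 380.])]
0.02125210591318873 -0.0095 [array([410., 309.]), array([409., 363.])]
0.02125210591318873 0.0095 [array([370., 264.]), array([369., 318.])]
```

View pics/c5.png

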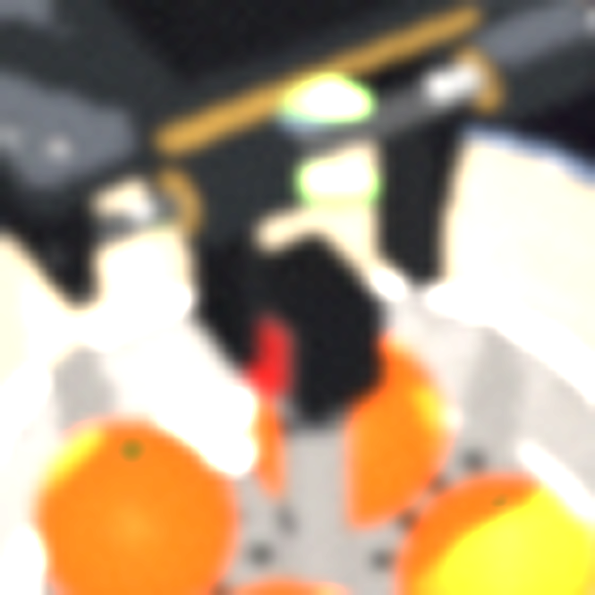

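The fingers straddle the block, but the tips end near mid-button (left tip at about (250,372)). I'll lower 9 mm, which still clears the fruit and rim, then close.

>>> move_arm([
  {"hand": 4.2,"travel": [0,0,0.5],"twist": [0,0,0]},
  {"hand": 4.2,"travel": [0,0,0.4],"twist": [0,0,0]},
  {"hand": 4.2,"travel": [0,0,0],"twist": [0,0,0]},
  {"hand": 3.8,"travel": [0,0,0],"twist": [0,0,0]},
  {"hand": 3.6,"travel": [0,0,0],"twist": [0,0,0]},
], force=5)

```text
time: 5.17
position: [0.4315, -0.125, 0.1305]
tool_rot: [0.559, 0.829, -0.001, -0.001]
ft_force: [-3.6, -2.2, -0.2]
grip_width: 0.0377
grip_force: 1.6
```

>>> move_arm([
  {"hand": 3.4,"travel": [0,0,0],"twist": [0,0,0]},
  {"hand": 3.0,"travel": [0,0,0],"twist": [0,0,0]},
  {"hand": 2.5,"travel": [0,0,0],"twist": [0,0,0]},
  {"hand": 2.5,"travel": [0,0,0],"twist": [0,0,0]},
], force=10)

```text
time: 5.5
position: [0.4323, -0.1247, 0.1308]
tool_rot: [0.56, 0.829, 0.0, -0.0]
ft_force: [-2.2, -0.8, -0.1]
grip_width: 0.0281
grip_force: 10.0
```

>>> move_arm([
  {"hand": 2.0,"travel": [0,0,0],"twist": [0,0,0]},
  {"hand": 2.0,"travel": [0,0,0],"twist": [0,0,0]},
  {"hand": 2.0,"travel": [0,0,0],"twist": [0,0,0]},
  {"hand": 2.0,"travel": [0,0,0],"twist": [0,0,0]},
], force=27)

```text
time: 5.83
position: [0.4324, -0.1247, 0.1308]
tool_rot: [0.56, 0.829, 0.0, -0.0]
ft_force: [-3.1, 0.6, -1.7]
grip_width: 0.0278
grip_force: 26.9
```

The width is 27.8 mm, so the button is fully in and the grasp is square. I'll pull straight up.

>>> move_arm([
  {"hand": 2.0,"travel": [0,0,-0.5],"twist": [0,0,0]},
  {"hand": 2.0,"travel": [0,0,-0.8],"twist": [0,0,0]},
  {"hand": 2.0,"travel": [0,0,-0.8],"twist": [0,0,0]},
  {"hand": 2.0,"travel": [0,0,-0.8],"twist": [0,0,0]},
  {"hand": 2.0,"travel": [0,0,0],"twist": [0,0,0]},
])

```text
time: 6.25
position: [0.433, -0.1252, 0.1618]
tool_rot: [0.56, 0.829, 0.0, 0.001]
ft_force: [-2.8, 1.3, -0.5]
grip_width: 0.0277
grip_force: 26.9
```

```bash
python3 rem.py "[.432,-.125,.2008]"
```

```text
pos [ 0.433  -0.1252  0.1618] t 6.25 ft [-2.8  1.3 -0.5] grip 0.02767266175792185 26.89615935087204
tool cm [ 0.05 -0.08 -3.9 ] yaw of tool y 21.95 tilt [ 0.002 -0.001 -1.   ] q [-0.53  0.37  1.91 -0.    0.86 -0.91]
```

The handle slides freely, so I'll continue to just short of the second stop.

>>> move_arm([
  {"hand": 2.0,"travel": [0,0,-0.8],"twist": [0,0,0]},
  {"hand": 2.0,"travel": [0,0,-0.8],"twist": [0,0,0]},
  {"hand": 2.0,"travel": [0,0,-0.8],"twist": [0,0,0]},
  {"hand": 2.0,"travel": [0,0,-0.8],"twist": [0,0,0]},
  {"hand": 2.0,"travel": [0,0,-0.3],"twist": [0,0,0]},
])

```text
time: 6.67
position: [0.433, -0.1253, 0.1963]
tool_rot: [0.56, 0.829, 0.0, 0.001]
ft_force: [-1.4, 1.2, -3.2]
grip_width: 0.0274
grip_force: 26.9
```

>>> move_arm([
  {"hand": 2.0,"travel": [0,0,-0.2],"twist": [0,0,0]},
  {"hand": 2.0,"travel": [0,0,-0.2],"twist": [0,0,0]},
  {"hand": 2.0,"travel": [0,0,0],"twist": [0,0,0]},
])

```text
time: 6.92
position: [0.4327, -0.1251, 0.1993]
tool_rot: [0.56, 0.829, 0.0, 0.0]
ft_force: [-1.9, 1.7, 0.1]
grip_width: 0.0275
grip_force: 26.9
```

>>> move_arm([
  {"hand": 2.0,"travel": [0,0,-0.2],"twist": [0,0,0]},
  {"hand": 2.0,"travel": [0,0,-0.2],"twist": [0,0,0]},
  {"hand": 2.0,"travel": [0,0,0],"twist": [0,0,0]},
])

```text
time: 7.17
position: [0.433, -0.1254, 0.2027]
tool_rot: [0.56, 0.829, -0.0, 0.0]
ft_force: [1.3, 0.3, -6.8]
grip_width: 0.0273
grip_force: 26.9
```

```bash
python3 - <<'E'
from m import *
s=cam("side");save("c6",cv2.resize(s["frame"][150:360,220:440],(628,600),interpolation=cv2.INTER_CUBIC))
E
python3 rem.py "[.432,-.125,.2008]"
```

```text
pos [ 0.4329 -0.1253  0.2026] t 7.22 ft [-0.4 -0.3 -8. ] grip 0.027561722109234243 26.879726350307465
tool cm [ 0.06 -0.07  0.18] yaw of tool y 21.94 tilt [ 0. -0. -1.] q [-0.53  0.31  1.86 -0.    0.97 -0.91]
```

View pics/c6.png

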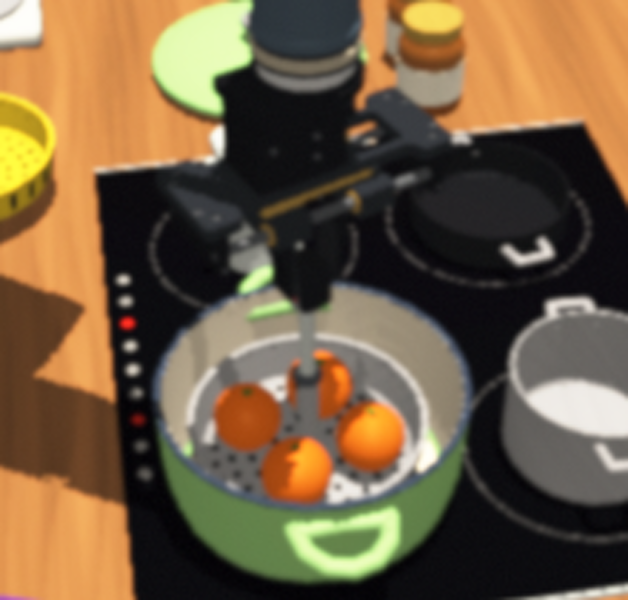

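The rod is fully out of the post (at about (305,350)), the pull was 72 mm and the gripper now carries 8 N. I'll lift about 13 cm smoothly.

>>> move_arm([
  {"hand": 2.0,"travel": [0,0,-0.2],"twist": [0,0,0]},
  {"hand": 2.0,"travel": [0,0,-0.4],"twist": [0,0,0]},
  {"hand": 2.0,"travel": [0,0,-0.6],"twist": [0,0,0]},
  {"hand": 2.0,"travel": [0,0,-0.8],"twist": [0,0,0]},
  {"hand": 2.0,"travel": [0,0,-0.8],"twist": [0,0,0]},
], force=30)

```text
time: 7.63
position: [0.4327, -0.1251, 0.2318]
tool_rot: [0.56, 0.829, 0.0, 0.0]
ft_force: [-0.1, 0.4, -8.1]
grip_width: 0.0271
grip_force: 29.9
```

>>> move_arm([
  {"hand": 2.0,"travel": [0,0,-0.8],"twist": [0,0,0]},
  {"hand": 2.0,"travel": [0,0,-0.8],"twist": [0,0,0]},
  {"hand": 2.0,"travel": [0,0,-0.8],"twist": [0,0,0]},
  {"hand": 2.0,"travel": [0,0,-0.8],"twist": [0,0,0]},
  {"hand": 2.0,"travel": [0,0,-0.8],"twist": [0,0,0]},
])

```text
time: 8.05
position: [0.4325, -0.125, 0.2719]
tool_rot: [0.56, 0.829, -0.0, 0.0]
ft_force: [-0.1, -0.3, -8.3]
grip_width: 0.0278
grip_force: 29.9
```

>>> move_arm([
  {"hand": 2.0,"travel": [0,0,-0.8],"twist": [0,0,0]},
  {"hand": 2.0,"travel": [0,0,-0.8],"twist": [0,0,0]},
  {"hand": 2.0,"travel": [0,0,-0.8],"twist": [0,0,0]},
  {"hand": 2.0,"travel": [0,0,-0.8],"twist": [0,0,0]},
  {"hand": 2.0,"travel": [0,0,-0.8],"twist": [0,0,0]},
])

```text
time: 8.47
position: [0.4325, -0.125, 0.3117]
tool_rot: [0.56, 0.829, 0.0, -0.0]
ft_force: [0.5, 0.2, -8.4]
grip_width: 0.0274
grip_force: 29.9
```

>>> move_arm([
  {"hand": 2.0,"travel": [0,0,-0.8],"twist": [0,0,0]},
  {"hand": 2.0,"travel": [0,0,-0.8],"twist": [0,0,0]},
  {"hand": 2.0,"travel": [0,0,-0.6],"twist": [0,0,0]},
  {"hand": 2.0,"travel": [0,0,-0.4],"twist": [0,0,0]},
  {"hand": 2.0,"travel": [0,0,-0.2],"twist": [0,0,0]},
])

```text
time: 8.88
position: [0.4328, -0.1252, 0.3397]
tool_rot: [0.56, 0.829, 0.0, 0.001]
ft_force: [0.0, 0.6, -7.9]
grip_width: 0.0276
grip_force: 29.9
```

>>> move_arm([
  {"hand": 2.0,"travel": [0,0,0],"twist": [0,0,0]},
  {"hand": 2.0,"travel": [0,0,0],"twist": [0,0,0]},
  {"hand": 2.0,"travel": [0,0,0],"twist": [0,0,0]},
  {"hand": 2.0,"travel": [0,0,0],"twist": [0,0,0]},
  {"hand": 2.0,"travel": [0,0,0],"twist": [0,0,0]},
])

```text
time: 9.3
position: [0.4324, -0.1249, 0.3386]
tool_rot: [0.56, 0.829, -0.0, -0.0]
ft_force: [0.0, 0.7, -8.0]
grip_width: 0.0277
grip_force: 29.9
```

```bash
python3 - <<'E'
from m import *
s=cam("side");save("c7",cv2.resize(s["frame"][100:360,200:460],(600,600),interpolation=cv2.INTER_CUBIC))
E
python3 rem.py "[.432,-.125,.333]"
```

```text
pos [ 0.4325 -0.125   0.3387] t 9.35 ft [-0.3  0.  -9. ] grip 0.027290178602238455 29.87699568271637
tool cm [ 0.02 -0.04  0.57] yaw of tool y 21.95 tilt [-0.001  0.    -1.   ] q [-0.53  0.14  1.66 -0.    1.34 -0.91]
```

View pics/c7.png

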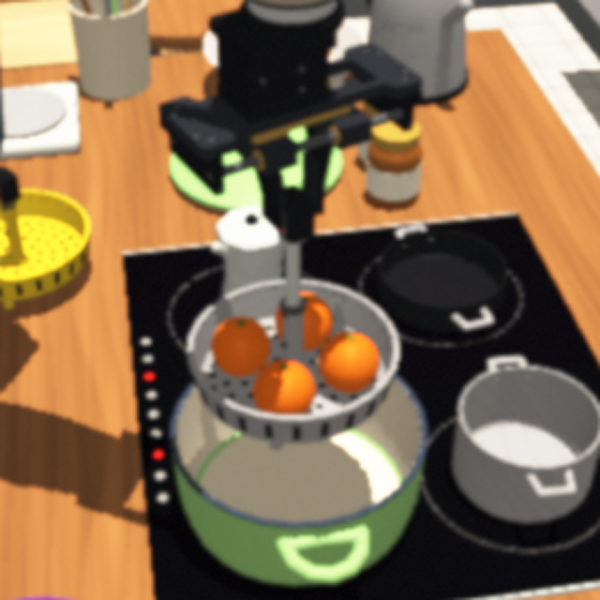

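The basket hangs level over the pot at about (293,360) with all four clementines in it. Its feet are about 4 cm above the rim and the pot hasn't moved.

```bash
python3 -c "
from rig import robot
print(robot.hand_in())"
```

```text
the job is handed in; nothing more can be done
None
```

I pulled the handle out to its second stop with the button held in, then lifted the basket. It was handed in level and still about 4 cm above the pot's rim, with all four clementines in it and nothing else visibly moved; no verdict came back.

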